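# Unlatch the parts case and coat the flanged stub with anti-spatter

### The job

Flip the case's toggle latch right over so that it stays open, then lift the lid all the way back until it rests open. Take the flanged pipe stub out, lay it gently in the two V-saddles of the spray stand, centred on them, and let go; only then press the leaning can's cap fully down and let it spring back up. Leave latch and lid open, the stub in the saddles and the other things on the bench where they are.

Things in the scene. Friction and masses are not known exactly. Their poses are not given: they have to be found in the camera images.
- case: Grey steel case, fixed, 170 (its x) x 260 (y) mm, 130 mm high plus a 20 mm lid (lid top 150 mm over the bench), walls 4 mm. Origin: centre of its underside, z up. Its -x side is the front with the latch, its +x side the back with the lid hinge. It stands sideways on, front towards the robot's right.
- case_saddles (a point): Middle of the two V-saddles inside the case, on the axis of the pipe they carry: case x = 0, y = 20, z = 85 mm. Same saddles as on the spray stand; here the pipe lies along the case's y.
- latch (a joint): Latch lever angle, rad: 0 = shut, lever upright in front of the lid's front edge; grows as its top tips outward, away from the lid (towards case -x), and down; 1.9 = open at its stop, a little below level. Sprung over centre: below about 0.5 it snaps shut (about 3 N at the top to start), beyond it snaps open by itself. Shut, its claw holds the lid's front lip.
- latch_tip (a point): Middle of the latch lever's top end. Shut: at case x = -111, y = 0, z = 205 mm, 55 mm above the lid's top. The lever's upper 55 mm is a rubber grip 36 mm wide (case y), 12 mm thick; its back face (case x = -105 mm) is 18 mm in front of the lid's edge (x = -87 mm), so a finger can stand behind it, above the lid.
- latch_pivot (a point): Hinge axis of the latch lever (along case y), at case x = -97, y = 0, z = 95 mm.
- lid (a joint): Lid angle, rad: 0 = shut, grows as its front edge rises; 1.9 = fully open, leaning back on its stop (its front edge then 315 mm over the bench). The 0.35 kg lid balances near 1.35: let go below 1.25 it falls shut, above 1.45 it falls back open by itself.
- lid_handle (a point): Middle of the lid's handle: a round steel bar 12 mm in diameter, 100 mm long, parallel to case y, its axis 44 mm above the lid's top face, 32 mm behind the lid's front edge. The point's axes turn with the lid (z = lid's outward normal, x = towards the hinge, y = along the bar).
- lid_hinge (a point): Middle of the lid's hinge axis (along case y), at the top of the case's back wall: case x = 85, y = 0, z = 130 mm. The handle bar is 140 mm in front of it and 65 mm above it when the lid is shut.
- stub: Steel pipe stub with a flange, 0.55 to 0.95 kg. Its x runs along the pipe: pipe 42 mm in diameter from x = -110 to +60 mm, flange 76 mm in diameter from x = +48 to +60 mm. Origin on the pipe's axis at the balance point. Starts level in the shut case, flange towards case +y, its origin within 10 mm of the middle of the saddles, where 46 mm of pipe is free between them for a grip across it.
- station: Spray stand, fixed: steel base plate 420 x 130 x 8 mm, two V-saddles at its robot end, a leaning white spray can behind them. Its x axis points away from the robot, from the saddles to the can; z up. Origin on the bench under the middle of the saddles.
- rail (a point): Middle of the front bar of the hose rail above the can: 20 mm in diameter, 130 mm long, along the stand's y, 320 mm over the bench at stand x = 170 mm. A second bar is 55 mm behind it; frame sides at y = +-50 mm. It stops a tool from coming straight down on the cap.
- cradle (a point): Where the stub's origin belongs: on the axis of a pipe lying in the stand's two V-saddles, midway between them, 75 mm over the bench; axes as the stand's, pipe along x, flange at either end but outside the saddles. Saddles: 8 mm wide, centred at x = +-27 mm; 90 degree V, 59 mm wide at its mouth, which is level with the pipe's axis.
- cap_top (a point): Middle of the top face of the spray can's black cap, 38 mm in diameter, on the stand at x = 150, y = 0, 200 mm over the bench. Its z axis is the can's axis, leaning 35 degrees from vertical towards the stand's -x (towards the robot); the cap is pressed along -z. Approach it along that axis, from the robot's side.
- cap (a joint): How far the cap is pressed, m: 0 = up, 0.008 = fully down. Spring: about 2 N to start, 7 N fully down.
- wrench: Steel wrench 200 mm long, loose, flat on the bench between case and stand; origin under its middle. Bystander.
- blind_flange: Steel disc 90 mm in diameter, 18 mm high, loose, on the bench behind; origin under its centre. Bystander.
- tee: Steel pipe tee 100 x 70 x 40 mm, loose, on the bench between case and stand, nearer the robot; origin under its long arm's middle. Bystander.
- hammer: Hammer 260 mm long, loose, at the back of the bench. Bystander.
- brush: Brush 220 mm long, loose, to the right of the stand. Bystander.
- coupling: Dark steel pipe sleeve 60 mm in diameter, 50 mm high, standing loose to the left of the case. Bystander.

How it is judged:
By the outcome, as a careful person would: the job done as asked, in the order asked, and still so for the second after the job is handed in, with the robot touching nothing.
It also fails if it takes over 72 s, if anything falls off the work surface, if the arm or the gripper's body presses on something with over 40 N, if the wrist force passes 120 N, or if a joint passes its speed limit or range.

### The arm

A 6-joint arm with a two-finger parallel gripper is mounted at the origin on the work surface. World frame = base frame: x ahead of the robot, y to its left, z up, the work surface at z = 0. Lengths are in m, angles in rad, forces in N, time in s.
With the tool pointing down it reaches from about 0.275 to 0.825 m from the base axis. Payload 4.9 kg.
Tool frame: the origin (TCP) lies midway between the tips of the shut fingers; the grasp point (between the pads) lies 19 mm behind it (bot.grip_depth is the distance from the TCP to the grasp point, in m); z points along the fingers, y is the line along which they close (so a half turn about z gives the same grasp; the last joint's range is limited). The gripper opens to 85 mm and grips with 20 to 120 N. Pads are 22 mm wide; open, the fingers measure 114 mm over their backs; the gripper's body (76 mm by 85 mm) begins 54 mm behind the grasp point. The pads swing forward as they close: fully open they stand 13 mm farther back than shut.
Start: joints at [-1.439, 0.326, -0.193, 1.052, 0, 1.437], TCP at [0.144, -0.531, 0.231] pointing down, gripper open.
Joint ranges: [-2.65, 2.65], [-0.97, 1.79], [-1.3, 1.35], [-1.93, 2.1], [-1.47, 1.37], [-3.14, 3.14]. Speed limits (rad/s): [2.57, 2.57, 3.14, 3.14, 3.14, 3.14].

### API

Orientations are given as a unit quaternion [w, x, y, z].
In Python, from cell import bot gives the robot as it stands. Calls block until the motion is done:
- bot.move_pose(position, orientation): joint-space move of the TCP to a pose.
- bot.move_linear(position, speed=0.15, rotation=None, until_force=None): straight line of the TCP; rotation=None keeps the orientation; speed is the mean speed in m/s. With until_force (N) it stops when the force on the tool has changed by that much, and returns True; else False.
- bot.goto_joints(angles): joint-space move.
- bot.set_gripper(opening, grasp_force=None): opening from 0.0 (shut) to 1.0 (fully open); grasp_force is the grip in N (None keeps the last); returns when the fingers have stopped.
- bot.wait(seconds).
- bot.solve_ik(position, orientation): joint angles nearest the present ones, or None.
- bot.camera(name): name is "scene" or "top"; returns the picture (420x560x3 uint8, red, green, blue); there is no depth.
- bot.calibration(name): a dict with "mtx" (3x3 intrinsics, pixels), "extrinsics" (4x4, takes a point from world to camera coordinates). Camera axes: x right, y down, z forward; pixel columns grow to the right and rows downward; lengths in m; the calibration is good to about 2 mm. A picture is of the moment at which its call begins. calibration takes no time and is no camera call.
A pose or a line that the arm cannot do raises bot.PlanningError and nothing moves.
- bot.close_job(): hands the job in; it is judged then, once.
Trained networks look in the newest picture that a camera, given by its name, has taken for a name from the list of things; names that differ only in an ending like _2 or _b are one class to them, and where a whole thing is asked for, a point or a joint stands for the part that bears it (a point fixed in the world has none). Each returns a list of dicts, best first, with "confidence" (0 to 1); they miss things now and then, are a little off and sometimes report something else, mostly with a low value. They report only what shows in the picture. A call takes as long as a camera call.
- bot.search_frame(camera, thing): "bbox" ([left, top, width, height] in pixels, round what is visible of it).
Readings, each from a call of its own:
- bot.read_clock(): time.
- bot.read_joint_positions(): joint angles.
- bot.read_joint_vel(): joint speeds.
- bot.read_joint_efforts(): joint torques, N m.
- bot.read_position(): TCP position.
- bot.read_tool_rot(): TCP orientation.
- bot.read_ft_force(): force on the tool from outside, world axes, zero at the start.
- bot.read_moment(): the same for the moment, N m.
- bot.read_gripper_width(): opening from 0.0 (shut) to 1.0 (fully open).
- bot.read_finger_force(): force on a finger pad.
Only numpy, scipy, OpenCV 4.12 (cv2) and the standard library are available. Lean on these libraries where they do the work, as an engineer would, in place of code of your own. Each camera call takes 0.05 s, during which the arm holds its last target. There are 200 camera calls.

## Working session

There is one attempt and no reset: what is moved stays moved. The work goes in short steps, each a Python script; the robot and the scene stay as the last script left them, time stands still between calls to the robot, and variables do not carry over. Pictures are saved under pics/ and viewed, at most 10 in all, crops included, and the job is handed in when it is done.

```bash
ls; mkdir -p pics
python3 - <<'E'
from cell import bot
import cv2, numpy as np
for c in ("scene","top"):
    im=bot.camera(c); cv2.imwrite(f"pics/{c}0.png",im[:,:,::-1])
    k=bot.calibration(c); print(c,np.round(k["mtx"],1).tolist(),np.round(k["extrinsics"],4).tolist())
    for t in ["case","latch","lid_handle","station","rail","cap_top","stub","cap","wrench","tee","coupling"]:
        r=bot.search_frame(c,t); print(t,[(np.round(d["bbox"]).astype(int).tolist(),round(d["confidence"],2)) for d in r[:2]])
E
```

```text
pics
scene [[463.7, 0.0, 271.1], [0.0, 463.7, 204.9], [0.0, 0.0, 1.0]] [[-0.8398, 0.5425, -0.0216, 0.5026], [0.374, 0.5491, -0.7474, -0.055], [-0.3935, -0.6358, -0.664, 1.638], [0.0, 0.0, 0.0, 1.0]]
case [([284, 217, 123, 127], 0.71), ([162, 114, 131, 123], 0.59)]
latch [([320, 220, 15, 24], 0.71), ([246, 222, 60, 25], 0.56)]
lid_handle [([283, 228, 123, 82], 0.91)]
station [([160, 115, 133, 125], 0.8)]
rail [([160, 117, 134, 123], 0.79), ([220, 240, 25, 26], 0.32)]
cap_top [([216, 156, 10, 11], 0.45)]
stub []
cap [([246, 221, 60, 26], 0.56), ([214, 158, 11, 9], 0.54)]
wrench [([215, 158, 11, 12], 0.62), ([249, 224, 52, 21], 0.52)]
tee [([284, 225, 123, 89], 0.6), ([214, 290, 61, 85], 0.55)]
coupling [([364, 358, 26, 37], 0.73)]
top [[444.3, 0.0, 276.3], [0.0, 444.3, 205.5], [0.0, 0.0, 1.0]] [[-0.026, -0.9996, 0.005, -0.0118], [-0.9973, 0.0256, -0.0689, 0.5982], [0.0688, -0.0068, -0.9976, 1.4858], [0.0, 0.0, 0.0, 1.0]]
case [([160, 182, 74, 93], 0.86)]
latch [([185, 138, 76, 24], 0.47), ([222, 229, 10, 12], 0.4)]
lid_handle [([160, 187, 69, 92], 0.7)]
station [([328, 138, 73, 133], 0.84)]
rail [([329, 140, 66, 132], 0.75)]
cap_top [([355, 192, 14, 14], 0.55)]
stub [([159, 187, 71, 93], 0.72)]
cap [([162, 185, 67, 95], 0.66), ([358, 196, 11, 11], 0.63)]
wrench [([292, 200, 10, 56], 0.55)]
tee []
coupling [([119, 200, 23, 18], 0.7)]
```

Run:
```python
import cv2
a=cv2.imread("pics/top0.png")[120:300,100:420]; cv2.imwrite("pics/top0c.png",cv2.resize(a,None,fx=2.5,fy=2.5,interpolation=cv2.INTER_CUBIC))
a=cv2.imread("pics/scene0.png")[100:400,140:420]; cv2.imwrite("pics/scene0c.png",cv2.resize(a,None,fx=2,fy=2,interpolation=cv2.INTER_CUBIC))
```

```text
(no output)
```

View pics/top0c.png

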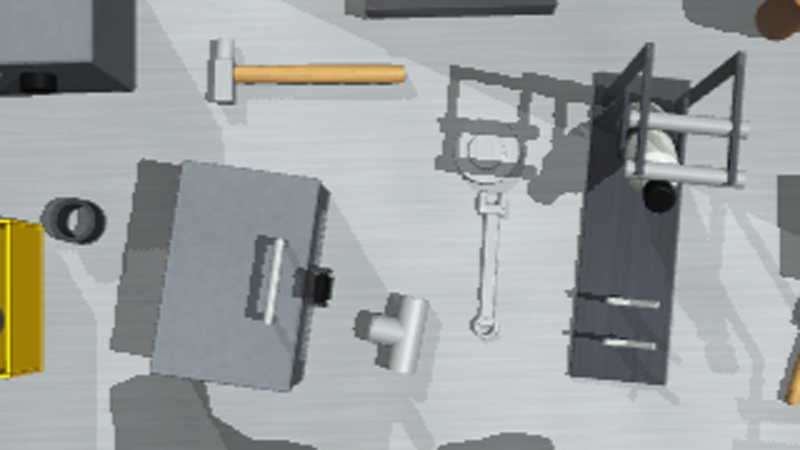

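View pics/scene0c.png

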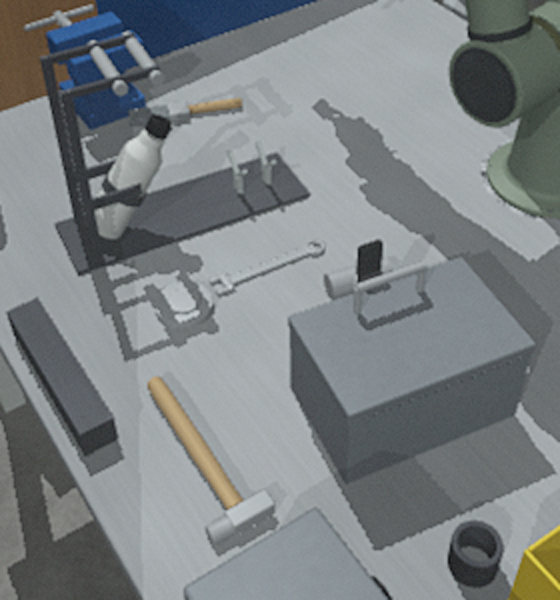

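Top crop: case lid corners are near (181,161), (323,181), (290,390), (152,373) and the black latch tip is at (320,287). The saddles are at (633,301) and (628,344), and the cap at (660,196). The scene crop shows the latch upright at (371,243), the cap at (157,127) and the rail bars above it. Next I'll fit the poses from these points in both views and overlay the result.

```bash
cat > h.py <<'E'
from cell import bot
import numpy as np, cv2, json, os
from scipy.spatial.transform import Rotation as R
from scipy.optimize import least_squares
def W(p,P):  # p=(x,y,yaw) pose of thing on bench, P local metres
    c,s=np.cos(p[2]),np.sin(p[2]); P=np.atleast_2d(P).astype(float)
    return np.c_[p[0]+c*P[:,0]-s*P[:,1],p[1]+s*P[:,0]+c*P[:,1],P[:,2]]
def proj(cam,P):
    k=bot.calibration(cam); E=np.array(k["extrinsics"]); q=(P@E[:3,:3].T+E[:3,3])@np.array(k["mtx"]).T
    return q[:,:2]/q[:,2:]
def fit(obs,p0):
    def f(p): return np.concatenate([(proj(c,W(p,np.array(l)/1000))-u)[0] for c,l,u in obs])
    r=least_squares(f,p0,loss="soft_l1"); return r.x,f(r.x).reshape(-1,2)
def save(**k):
    d=load(); d.update({a:list(map(float,b)) for a,b in k.items()}); json.dump(d,open("p.json","w"))
def load(): return json.load(open("p.json")) if os.path.exists("p.json") else {}
def quat(z,y):  # tool z and tool y (world) -> [w,x,y,z]
    z=np.array(z,float)/np.linalg.norm(z); y=np.array(y,float); y-=z*(y@z); y/=np.linalg.norm(y)
    q=R.from_matrix(np.c_[np.cross(y,z),y,z]).as_quat(); return [q[3],*q[:3]]
def d3(p,v): c,s=np.cos(p[2]),np.sin(p[2]); return np.array([c*v[0]-s*v[1],s*v[0]+c*v[1],v[2]])
E
cat > fit.py <<'E'
from h import *
T=lambda x,y:np.array([100+x/2.5,120+y/2.5]); S=lambda x,y:np.array([140+x/2,100+y/2])
case=[("top",(85,-130,150),T(181,161)),("top",(-87,-130,150),T(323,181)),("top",(-87,130,150),T(290,390)),("top",(85,130,150),T(152,373)),
("top",(-55,-50,198),T(281,240)),("top",(-55,50,198),T(268,322)),("top",(-111,0,205),T(321,287)),
("scene",(-87,-130,150),S(290,321)),("scene",(-87,130,150),S(463,259)),("scene",(85,130,150),S(533,343)),("scene",(85,-130,150),S(350,415)),("scene",(-111,0,205),S(371,243)),
("scene",(-55,-50,198),S(357,292)),("scene",(-55,50,198),S(428,267))]
st=[("top",(27,0,75),T(633,301)),("top",(-27,0,75),T(628,344)),("top",(150,0,200),T(660,196)),
("top",(170,65,325),T(627,168)),("top",(170,-65,325),T(745,180)),("top",(225,65,325),T(630,117)),("top",(225,-65,325),T(747,130)),
("scene",(150,0,200),S(158,124)),("scene",(170,-65,325),S(126,34)),("scene",(170,65,325),S(157,72)),("scene",(225,65,325),S(120,85)),("scene",(225,-65,325),S(91,43))]
pc,rc=fit(case,[0.5,0.24,1.5]); ps,rs=fit(st,[0.4,-0.2,0])
print(pc,np.round(rc,1).tolist()); print(ps,np.round(rs,1).tolist()); save(case=pc,st=ps)
def L(im,c,p,a,col):
    q=np.round(proj(c,W(p,np.array(a)/1000))*16*3).astype(int) 
    cv2.polylines(im,[q],False,col,1,cv2.LINE_AA,4)
out=[]
for c,(y0,y1,x0,x1) in (("top",(125,290,140,410)),("scene",(100,345,150,415))):
    im=cv2.resize(cv2.imread(f"pics/{c}0.png"),None,fx=3,fy=3,interpolation=cv2.INTER_CUBIC)
    r,g=(0,0,255),(0,255,0)
    L(im,c,pc,[(85,-130,150),(-87,-130,150),(-87,130,150),(85,130,150),(85,-130,150)],r)
    L(im,c,pc,[(-85,-130,0),(-85,130,0)],r); L(im,c,pc,[(85,-130,130),(85,-130,0),(-85,-130,0),(-85,-130,130)],r)
    L(im,c,pc,[(-55,-50,194),(-55,50,194)],g)
    L(im,c,pc,[(-111,-18,205),(-111,18,205),(-111,18,150),(-111,-18,150),(-111,-18,205)],g)
    for x in(-27,27): L(im,c,ps,[(x,-29.5,75),(x,0,45),(x,29.5,75)],r)
    for x in(170,225): L(im,c,ps,[(x,-65,320),(x,65,320)],r)
    t=np.linspace(0,6.3,30); a=np.radians(35)
    L(im,c,ps,[(150+19*np.cos(u)*np.cos(a),19*np.sin(u),200+19*np.cos(u)*np.sin(a)) for u in t],g)
    L(im,c,ps,[(-60,-65,8),(-60,65,8),(300,65,8)],g);L(im,c,ps,[(-60,-65,8),(300,-65,8)],g)
    im=im[y0*3:y1*3,x0*3:x1*3]; 
    if im.shape[0]>600: im=cv2.resize(im,None,fx=.8,fy=.8,interpolation=cv2.INTER_AREA)
    cv2.imwrite(f"pics/{c}_fit.png",im)
E
python3 fit.py
```

```text
[0.51889903 0.23045462 1.41026948] [[0.3, 0.6], [-1.7, 0.1], [-0.5, 0.2], [-0.9, -0.6], [-1.0, -0.1], [-0.6, 0.5], [-1.0, 0.3], [-0.6, -2.8], [-2.0, -1.3], [0.5, 0.2], [0.1, -0.1], [-0.4, 0.6], [-0.3, -2.3], [-1.8, -1.6]]
[ 0.44583867 -0.27029245 -0.12738851] [[-0.1, 0.4], [0.4, -0.2], [0.2, 1.8], [-0.5, -0.5], [-0.0, -0.4], [0.1, -0.1], [0.8, -0.4], [1.7, -2.0], [0.1, 0.1], [-0.3, 2.3], [-0.1, 0.8], [0.2, 0.1]]
```

View pics/top_fit.png

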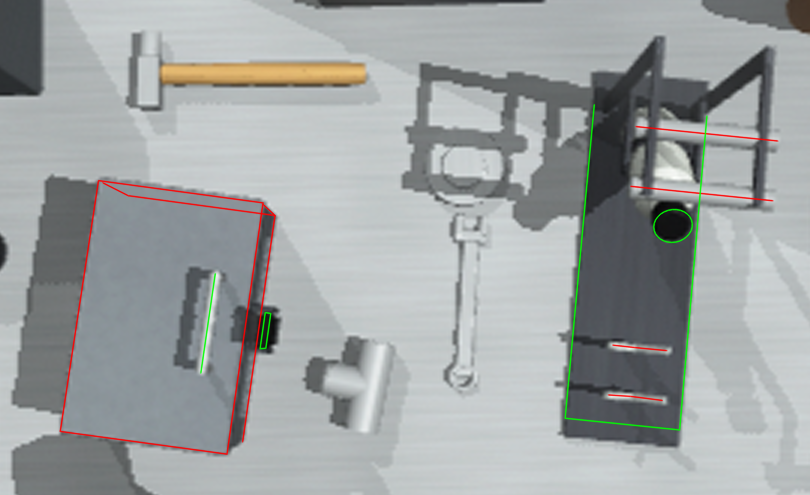

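View pics/scene_fit.png

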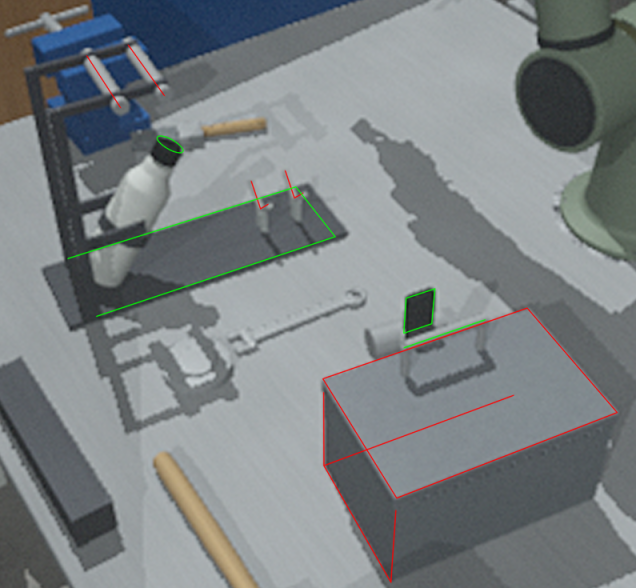

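The overlay fits both views to within about 2–3 mm: handle, latch, saddles, rail and cap all line up. Next I'll check reachability of the whole plan and then open the latch.

```bash
cat >> h.py <<'E'
P=load(); C=P.get("case"); ST=P.get("st")
def cw(x,y,z): return W(C,np.array([x,y,z])/1000)[0]
def sw(x,y,z): return W(ST,np.array([x,y,z])/1000)[0]
DN=[0,0,-1]
def lidwp(th,tilt,gd=None,s=1,yo=0):
    gd=bot.grip_depth if gd is None else gd
    a=np.arctan2(65,140)+th; r=np.hypot(65,140)
    g=cw(85-r*np.cos(a),yo,130+r*np.sin(a))
    z=d3(C,[-np.sin(tilt),0,-np.cos(tilt)])
    return g+gd*z, quat(z,s*d3(C,[np.cos(tilt),0,-np.sin(tilt)]))
E
python3 - <<'E'
from h import *
def t(n,p,q): 
    j=bot.solve_ik(p,q); print(n,np.round(p,3),None if j is None else np.round(j,2).tolist())
for s in(1,-1):
    ql=quat(DN,s*d3(C,[0,1,0])); t("latch",cw(-83,0,168),ql); t("latch2",cw(-230,0,168),ql)
    for th in(0,.6,1.2,1.5,1.82): t(f"lid{th}",*lidwp(th,max(0,th-1.3),s=s))
    t("lidA",*lidwp(1.82,0.3,s=s))
    qs=quat(DN,s*d3(C,[1,0,0])); t("stub",cw(0,20,85-19),qs); t("stubup",cw(0,20,300),qs)
    qt=quat(DN,s*d3(ST,[0,1,0])); t("place",sw(0,0,75-19),qt);t("placeup",sw(0,0,250),qt)
    a=np.radians(35); z=np.array([np.sin(a),0,-np.cos(a)])
    for yy in([0,1,0],[np.cos(a),0,np.sin(a)]):
        t("cap",sw(150,0,200),quat(d3(ST,z),s*d3(ST,yy)))
        t("capaway",sw(*(np.array([150,0,200])-80*z)),quat(d3(ST,z),s*d3(ST,yy)))
E
```

```text
latch [0.506 0.149 0.168] [0.15, 0.34, -0.35, 0.88, 0.0, -1.26]
latch2 [0.482 0.003 0.168] [-0.15, 0.26, -0.46, 0.85, 0.0, -1.56]
lid0 [0.51  0.176 0.176] [0.2, 0.35, -0.31, 0.91, 0.0, 0.36]
lid0.6 [0.52  0.237 0.244] [0.3, 0.36, -0.11, 1.1, 0.0, 0.46]
lid1.2 [0.534 0.324 0.265] [0.43, 0.45, 0.08, 1.2, 0.0, 0.59]
lid1.5 [0.541 0.365 0.256] [0.55, 0.64, 0.35, 1.41, -0.15, 0.72]
lid1.82 [0.547 0.401 0.233] [0.67, 1.0, 0.89, 1.86, -0.34, 0.9]
lidA [0.547 0.405 0.232] [0.62, 0.79, 0.55, 1.55, -0.21, 0.81]
stub [0.499 0.234 0.066] [0.3, 0.49, -0.4, 0.67, 0.0, 0.46]
stubup [0.499 0.234 0.3  ] [0.3, 0.29, -0.06, 1.22, 0.0, 0.46]
place [ 0.446 -0.27   0.056] [-0.69, 0.46, -0.49, 0.61, 0.0, -0.56]
placeup [ 0.446 -0.27   0.25 ] [-0.69, 0.26, -0.23, 1.08, 0.0, -0.56]
cap [ 0.595 -0.289  0.2  ] [-0.71, 0.23, -0.61, 0.19, 0.32, -0.5]
capaway [ 0.549 -0.284  0.266] [-0.77, 0.08, -0.6, 0.37, 0.35, -0.55]
cap [ 0.595 -0.289  0.2  ] [-0.71, 0.23, -0.61, 0.19, 0.32, 1.07]
capaway [ 0.549 -0.284  0.266] [-0.77, 0.08, -0.6, 0.37, 0.35, 1.02]
latch [0.506 0.149 0.168] [0.15, 0.34, -0.35, 0.88, 0.0, 1.88
[... 283 characters left out ...]
0.55, 0.64, 0.35, 1.41, -0.15, -2.42]
lid1.82 [0.547 0.401 0.233] [0.67, 1.0, 0.89, 1.86, -0.34, -2.24]
lidA [0.547 0.405 0.232] [0.62, 0.79, 0.55, 1.55, -0.21, -2.34]
stub [0.499 0.234 0.066] [0.3, 0.49, -0.4, 0.67, 0.0, -2.68]
stubup [0.499 0.234 0.3  ] [0.3, 0.29, -0.06, 1.22, 0.0, -2.68]
place [ 0.446 -0.27   0.056] [-0.69, 0.46, -0.49, 0.61, 0.0, 2.58]
placeup [ 0.446 -0.27   0.25 ] [-0.69, 0.26, -0.23, 1.08, 0.0, 2.58]
cap [ 0.595 -0.289  0.2  ] [-0.71, 0.23, -0.61, 0.19, 0.32, 2.64]
capaway [ 0.549 -0.284  0.266] [-0.77, 0.08, -0.6, 0.37, 0.35, 2.59]
cap [ 0.595 -0.289  0.2  ] [-0.71, 0.23, -0.61, 0.19, 0.32, -2.07]
capaway [ 0.549 -0.284  0.266] [-0.77, 0.08, -0.6, 0.37, 0.35, -2.12]
```

Run:
```python
from h import *
bot.set_gripper(0.0)
q=quat(DN,-d3(C,[0,1,0]))
bot.move_pose(cw(-82,0,270),q)
print(bot.move_linear(cw(-82,0,170),0.15,until_force=8))
print(bot.move_linear(cw(-215,0,170),0.12,until_force=30), bot.read_ft_force())
bot.move_linear(cw(-215,0,260),0.25)
im=bot.camera("scene"); cv2.imwrite("pics/s1.png",cv2.resize(im[150:400,140:440,::-1],None,fx=2,fy=2))
print(bot.read_clock())
```

```text
False
False [ 0.2671166  -0.57984508  1.43983816]
7.3167
```

View pics/s1.png

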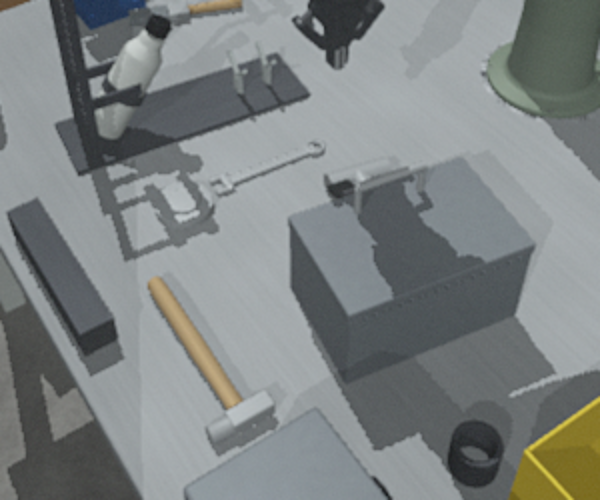

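The latch lever has gone from upright and now shows as a black bit at (345,187) beyond the lid's front edge, so it is open. Lid next.

Run:
```python
from h import *
p,q=lidwp(0,0); bot.set_gripper(0.5)
bot.move_pose(p+[0,0,0.085],q)
print(bot.move_linear(p,0.15,until_force=10))
bot.set_gripper(0.0,30); print("w",bot.read_gripper_width(),bot.read_ft_force().round(1) if hasattr(bot.read_ft_force(),'round') else bot.read_ft_force())
f=[]
for i,th in enumerate(np.linspace(0.15,1.82,11)):
    p,q=lidwp(th,max(0,th-1.3)); bot.move_linear(p,0.2,rotation=q)
    if i%2==0: f.append(np.round(bot.read_ft_force(),1).tolist())
print(f,bot.read_gripper_width())
bot.set_gripper(0.4)
z=d3(C,[-np.sin(.52),0,-np.cos(.52)])
bot.move_linear(p-0.09*z,0.25)
im=bot.camera("scene"); cv2.imwrite("pics/s2.png",cv2.resize(im[100:400,140:460,::-1],None,fx=2,fy=2))
print(bot.read_clock())
```

```text
False
w 0.12591220142987675 [0.2 2.4 5. ]
[[3.3, -2.7, -1.5], [-1.6, -9.1, 9.1], [-2.3, -6.7, 15.5], [0.5, -0.5, 9.8], [2.5, 0.9, 6.8], [4.7, 5.5, 7.7]] 0.1266821332055564Traceback (most recent call last):
  File "<stdin>", line 13, in <module>
cell.PlanningError: the arm cannot follow that straight line within its joint ranges
```

Run:
```python
from h import *
im=bot.camera("scene"); cv2.imwrite("pics/s2.png",cv2.resize(im[100:400,140:460,::-1],None,fx=2,fy=2))
print(bot.read_clock(),np.round(bot.read_ft_force(),1),np.round(bot.read_joint_positions(),2))
for t in(.52,.45,.4,.35,.3,.25,.2):
    print(t,[bot.solve_ik(*lidwp(1.85,t,g)) is not None for g in(.019,0,-.02,-.04,-.06,-.08)], np.round(bot.solve_ik(*lidwp(1.85,t,.0)) ,2)if bot.solve_ik(*lidwp(1.85,t,.0)) is not None else 0)
```

```text
13.7667 [ 0.4  0.2 -0.1] [ 0.67  1.    0.88  1.86 -0.34  0.9 ]
0.52 [True, True, False, False, False, False] [ 0.69  1.05  1.03  1.96 -0.34  0.92]
0.45 [True, True, True, True, False, False] [ 0.67  0.96  0.87  1.82 -0.3   0.88]
0.4 [True, True, True, True, True, False] [ 0.66  0.91  0.78  1.74 -0.27  0.86]
0.35 [True, True, True, True, True, True] [ 0.64  0.86  0.7   1.67 -0.24  0.84]
0.3 [True, True, True, True, True, True] [ 0.63  0.81  0.62  1.6  -0.21  0.81]
0.25 [True, True, True, True, True, True] [ 0.62  0.77  0.55  1.54 -0.18  0.79]
0.2 [True, True, True, True, True, True] [ 0.6   0.73  0.49  1.47 -0.14  0.77]
```

View pics/s2.png

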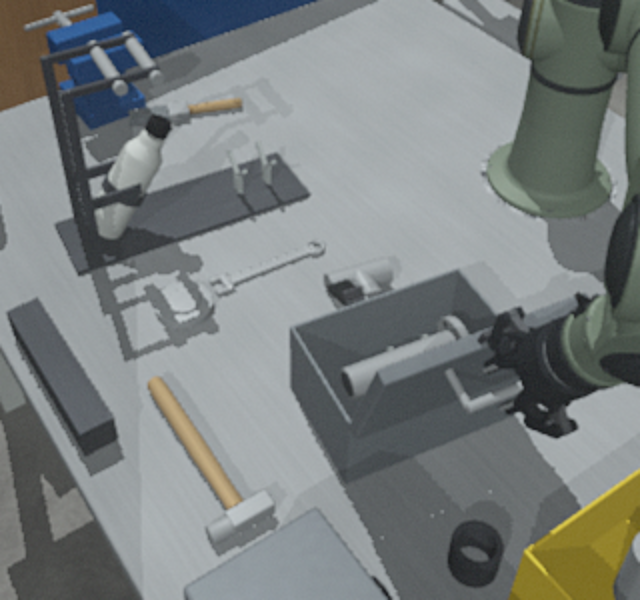

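The lid is leaning back open, the stub shows in the case (pipe from (345,378) to the flange at (458,328)), and the force is about zero. I'll back out with a decreasing tilt, then measure the stub.

Run:
```python
from h import *
for g,t in((0,.47),(-.02,.43),(-.04,.39),(-.085,.35)):
    p,q=lidwp(1.86,t,g); bot.move_linear(p,0.15,rotation=q)
print(np.round(bot.read_ft_force(),1))
qs=quat(DN,d3(C,[1,0,0]))
bot.move_pose(cw(-230,20,330),qs); bot.set_gripper(1.0)
for c in("top","scene"):
    im=bot.camera(c); cv2.imwrite(f"pics/{c}3.png",im[:,:,::-1])
    print(c,[(np.round(d["bbox"],1).tolist(),round(d["confidence"],2)) for d in bot.search_frame(c,"stub")[:2]])
    for y in(-130,130): pass
    u=proj(c,np.array([cw(0,20-110,85),cw(0,20+60,85),cw(0,20,85)])); print(u.round(1).tolist())
a=cv2.imread("pics/top3.png")[170:290,130:270]; b=cv2.imread("pics/scene3.png")[230:350,270:410]
im=np.hstack([cv2.resize(a,(420,360),interpolation=cv2.INTER_CUBIC),cv2.resize(b,(420,360),interpolation=cv2.INTER_CUBIC)][:2])
im=cv2.resize(im,(800,343)); cv2.imwrite("pics/st3.png",im); print(bot.read_clock())
```

```text
Traceback (most recent call last):
cell.PlanningError: the arm cannot follow that straight line within its joint ranges
```

```bash
cat > a.py <<'E'
from h import *
print(bot.read_clock(),np.round(bot.read_position(),3))
for g,t in((.019,.45),(.01,.38),(0,.33),(-.04,.3),(-.085,.3)):
    p,q=lidwp(1.86,t,g)
    try: bot.move_linear(p,0.15,rotation=q)
    except bot.PlanningError: print("pl",g,t); bot.move_pose(p,q)
print(np.round(bot.read_ft_force(),1))
qs=quat(DN,d3(C,[1,0,0]))
bot.move_pose(cw(-230,20,330),qs); bot.set_gripper(1.0)
for c in("top","scene"):
    im=bot.camera(c); cv2.imwrite(f"pics/{c}3.png",im[:,:,::-1])
    print(c,[(np.round(d["bbox"],1).tolist(),round(d["confidence"],2)) for d in bot.search_frame(c,"stub")[:2]])
    u=proj(c,np.array([cw(0,20-110,85),cw(0,20+60,85),cw(0,20,85)])); print(u.round(1).tolist())
a=cv2.imread("pics/top3.png")[170:290,130:270]; b=cv2.imread("pics/scene3.png")[230:350,270:410]
im=np.hstack([cv2.resize(a,(420,360),interpolation=cv2.INTER_CUBIC),cv2.resize(b,(420,360),interpolation=cv2.INTER_CUBIC)])
im=cv2.resize(im,(800,343)); cv2.imwrite("pics/st3.png",im); print(bot.read_clock())
E
python3 a.py
```

```text
14.6083 [0.552 0.43  0.283]
[-0.5  0.1 -0.7]
top [([182.9, 204.0, 23.1, 49.2], 0.96)]
[[201.3, 203.0], [193.6, 255.2], [196.3, 236.7]]
scene [([307.2, 257.9, 64.8, 41.9], 0.72), ([246.2, 224.3, 57.2, 22.6], 0.45)]
[[312.5, 292.4], [368.5, 271.3], [349.2, 278.6]]
18.9167
```

View pics/st3.png

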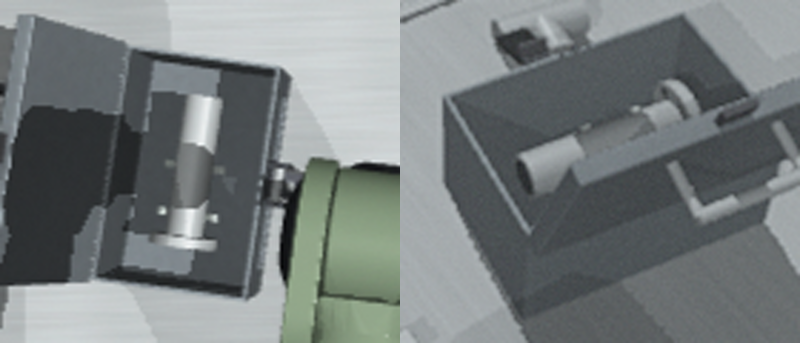

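Top crop: pipe's far end is at (204,95), the flange's outer face at (185,247) and the saddles at rows 165 and 213, close to the predictions. Next I'll compute the small axial offset, then grasp, lift and carry.

```bash
cat > b.py <<'E'
from h import *
r=proj("top",np.array([cw(0,-90,106),cw(0,80,121),cw(0,-90,85)]))[:,1]
o1=((203.3-.3)-r[0])/.315; o2=((256.4-.3)-r[1])/.315
o=float(np.clip((o1+o2)/2,-10,10)); print("r",r.round(1),"o",round(o1,1),round(o2,1),round(o,1)); save(o=[o])
qs=quat(DN,d3(C,[1,0,0])); gy=20+o/2
bot.move_pose(cw(0,gy,290),qs)
print(bot.move_linear(cw(0,gy,130),0.3), bot.move_linear(cw(0,gy,63),0.12,until_force=12))
f0=np.array(bot.read_ft_force()); bot.set_gripper(0.0,80); print("w",bot.read_gripper_width(),np.round(bot.read_ft_force(),1))
bot.move_linear(cw(0,gy,100),0.08); bot.move_linear(cw(0,gy,290),0.3)
print("lift",np.round(np.array(bot.read_ft_force())-f0,1),np.round(bot.read_moment(),2),bot.read_gripper_width())
qt=quat(DN,d3(ST,[0,1,0]))
bot.move_linear(sw(o/2,0,230),0.35,rotation=qt)
for c in("top","scene"): cv2.imwrite(f"pics/{c}4.png",bot.camera(c)[:,:,::-1])
a=cv2.imread("pics/top4.png")[130:290,290:430]; b=cv2.imread("pics/scene4.png")[110:270,140:280]
im=cv2.resize(np.hstack([a,b]),(800,457),interpolation=cv2.INTER_CUBIC); cv2.imwrite("pics/st4.png",im); print(bot.read_clock())
E
python3 b.py
```

```text
r [202.5 255.7 203. ] o 1.5 1.3 1.4
False False
w 0.47108117629640794 [-1.8  1.5  6. ]
lift [-0.8  0.  -7.3] [0.03 0.05 0.05] 0.47028827510482984
24.825
```

View pics/st4.png

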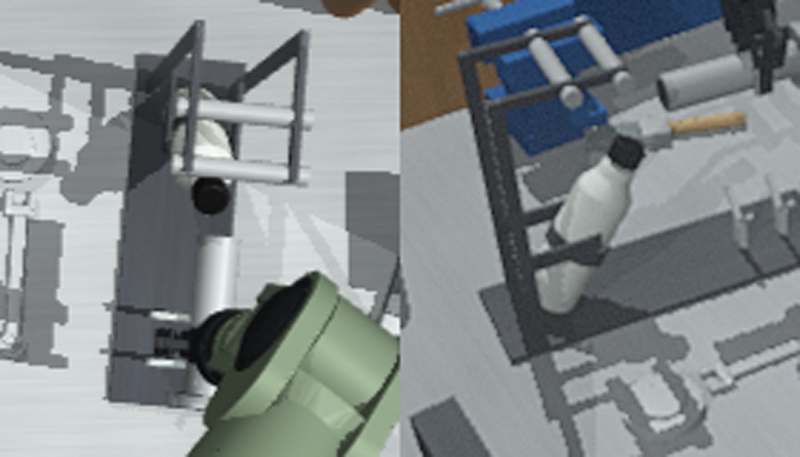

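The stub is held level over the saddles: its far end is at (212,236) in the left crop, clear of the cap at (210,194). Lower and release.

```bash
cat > c.py <<'E'
from h import *
print(proj("top",np.array([sw(110,0,273)])).round(1), "obs ~", [290+212/2.857-.3,130+236/2.857-.3])
o=P["o"][0]
bot.move_linear(sw(o/2,0,75),0.2); bot.move_linear(sw(o/2,0,59),0.05)
print(bot.move_linear(sw(o/2,0,51),0.02,until_force=5),(np.array(bot.read_position())[2]*1000).round(1),np.round(bot.read_ft_force(),1))
bot.set_gripper(0.75); bot.wait(0.2); bot.move_linear(sw(o/2,0,90),0.08); bot.move_linear(sw(o/2,0,230),0.3)
bot.set_gripper(0.0)
a=np.radians(35); z=np.array([np.sin(a),0,-np.cos(a)]); q=quat(d3(ST,z),d3(ST,[0,1,0]))
bot.move_pose(sw(*(np.array([150,0,200])-90*z)),q)
for c in("top","scene"): cv2.imwrite(f"pics/{c}5.png",bot.camera(c)[:,:,::-1])
print([(np.round(d["bbox"],1).tolist(),round(d["confidence"],2)) for d in bot.search_frame("scene","stub")[:2]],proj("scene",np.array([sw(110,0,75),sw(-60,0,75)])).round(1).tolist())
im=cv2.imread("pics/scene5.png")[90:270,140:350]
cv2.imwrite("pics/st5.png",cv2.resize(im,(700,600),interpolation=cv2.INTER_CUBIC)); print(bot.read_clock())
E
python3 c.py
```

```text
[[368.2 212.1]] obs ~ [363.9037101855093, 212.3041302065103]
True 54.7 [ 1.2  0.6 -0.7]
[([230.5, 162.9, 53.2, 29.4], 0.73)] [[235.4, 187.1], [281.0, 172.8]]
29.7417
```

View pics/st5.png

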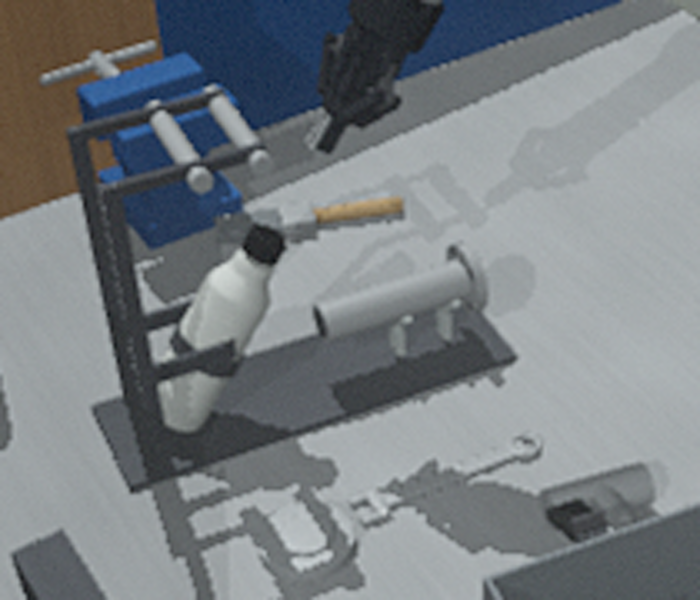

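The stub lies in both saddles (pipe end at (321,320), flange at (475,278)). I'll check centring numerically before pressing.

Run:
```python
from h import *
for c,xs in (("top",range(90,130,3)),("top",range(-75,-40,3))):
    g=cv2.cvtColor(cv2.imread(f"pics/{c}5.png"),cv2.COLOR_BGR2GRAY).astype(np.float32)
    for z,ys in ((96,(-6,0,6)),(113,(-4,4))):
        v=0
        for y in ys:
            u=proj(c,np.array([sw(x,y,z) for x in xs])).astype(np.float32)
            v=v+cv2.remap(g,u[None,:,0],u[None,:,1],cv2.INTER_LINEAR)[0]/len(ys)
        print(c,z,list(zip(xs,v.round().astype(int).tolist())))
r=bot.search_frame("top","stub"); print([(np.round(d["bbox"],1).tolist(),round(d["confidence"],2)) for d in r[:2]], proj("top",np.array([sw(110,0,85),sw(-60,0,113),sw(-60,38,75),sw(-60,-38,75)])).round(1).tolist())
```

```text
top 96 [(90, 206), (93, 220), (96, 222), (99, 222), (102, 221), (105, 221), (108, 199), (111, 115), (114, 89), (117, 88), (120, 88), (123, 88), (126, 88), (129, 86)]
top 113 [(90, 203), (93, 221), (96, 225), (99, 225), (102, 224), (105, 223), (108, 167), (111, 98), (114, 88), (117, 87), (120, 87), (123, 87), (126, 86), (129, 83)]
top 96 [(-75, 170), (-72, 87), (-69, 86), (-66, 86), (-63, 100), (-60, 197), (-57, 223), (-54, 221), (-51, 209), (-48, 151), (-45, 195), (-42, 223)]
top 113 [(-75, 193), (-72, 113), (-69, 85), (-66, 85), (-63, 91), (-60, 164), (-57, 228), (-54, 229), (-51, 220), (-48, 181), (-45, 183), (-42, 227)]
[([339.1, 215.4, 22.8, 52.2], 0.63), ([119.3, 175.9, 55.4, 93.6], 0.55)] [[355.9, 215.3], [352.8, 268.4], [339.0, 266.4], [362.4, 268.8]]
```

The stub is centred to about 1 mm. Now the cap.

```bash
cat > d.py <<'E'
from h import *
a=np.radians(35); z=np.array([np.sin(a),0,-np.cos(a)]); q=quat(d3(ST,z),d3(ST,[0,1,0])); zw=d3(ST,z)
at=lambda d: sw(*(np.array([150,0,200])+d*z))
dist=lambda: round(float((np.array(bot.read_position())-at(0))@zw*1000),1)
print(bot.move_linear(at(-15),0.15,until_force=6))
print("touch",bot.move_linear(at(6),0.02,until_force=2.5),dist(),np.round(bot.read_ft_force(),1))
print("press",bot.move_linear(at(18),0.02,until_force=16),dist(),np.round(bot.read_ft_force(),1))
bot.wait(0.3); print(dist(),np.round(bot.read_ft_force(),1))
E
python3 d.py
```

```text
False
touch True 3.0 [-1.   0.6  3.8]
press True 8.5 [-6.8  2.1  7.8]
8.5 [-6.4  1.2  7.9]
```

```bash
cat > e.py <<'E'
from h import *
a=np.radians(35); z=np.array([np.sin(a),0,-np.cos(a)]); zw=d3(ST,z)
at=lambda d: sw(*(np.array([150,0,200])+d*z))
dist=lambda: round(float((np.array(bot.read_position())-at(0))@zw*1000),1)
print("press2",bot.move_linear(at(14),0.01,until_force=12),dist(),np.round(bot.read_ft_force(),1),round(float(np.array(bot.read_ft_force())@-zw),1))
bot.wait(0.3); print(dist(),round(float(np.array(bot.read_ft_force())@-zw),1))
bot.move_linear(at(-20),0.1); bot.move_linear(at(-110),0.3); print(np.round(bot.read_ft_force(),1))
bot.move_pose([0.36,-0.05,0.35],quat(DN,[0,1,0])); bot.wait(0.3)
b=bot.camera("top")[120:300,140:420,::-1]; s=bot.camera("scene")[100:280,140:420,::-1]
cv2.imwrite("pics/fin.png",cv2.resize(np.vstack([b,s]),(467,600),interpolation=cv2.INTER_CUBIC)); print(bot.read_clock())
E
python3 e.py
```

```text
press2 True 8.4 [-4.2  1.1  6.2] 7.5
8.4 7.0
[-0.3 -0.2 -0.7]
34.9667
```

View pics/fin.png

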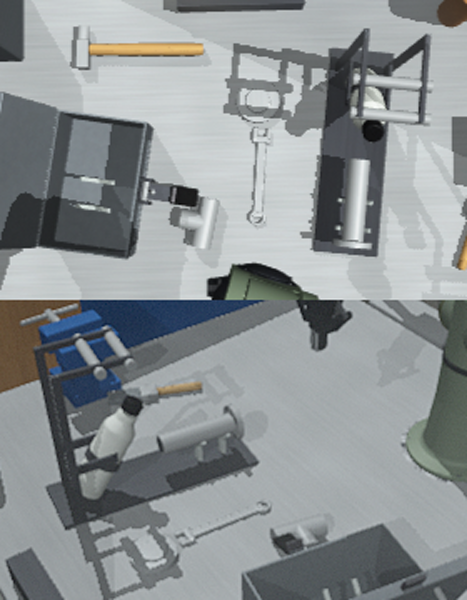

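The picture shows the stub in the saddles, latch and lid open, and the bystanders in place. But the press stopped right at the end of the cap's travel, so I'll press once more, more firmly.

```bash
cat > f.py <<'E'
from h import *
a=np.radians(35); z=np.array([np.sin(a),0,-np.cos(a)]); q=quat(d3(ST,z),d3(ST,[0,1,0])); zw=d3(ST,z)
at=lambda d: sw(*(np.array([150,0,200])+d*z))
dist=lambda: round(float((np.array(bot.read_position())-at(0))@zw*1000),1)
F=lambda: round(float(np.array(bot.read_ft_force())@-zw),1)
bot.move_pose(at(-110),q); bot.move_linear(at(-8),0.2,until_force=8)
print(bot.move_linear(at(14),0.015,until_force=30),dist(),F()); bot.wait(0.3); print(dist(),F())
bot.move_linear(at(-20),0.1); bot.move_linear(at(-110),0.3)
bot.move_pose([0.36,-0.05,0.35],quat(DN,[0,1,0])); bot.wait(0.3)
for c,t in(("scene","stub"),("scene","cap_top"),("scene","lid"),("top","stub"),("top","tee")):
    bot.camera(c); print(c,t,[(np.round(d["bbox"],1).tolist(),round(d["confidence"],2)) for d in bot.search_frame(c,t)[:1]])
print(bot.read_clock())
E
python3 f.py
```

```text
True 8.5 9.7
8.5 10.1
scene stub [([235.4, 162.1, 49.4, 29.5], 0.89)]
scene cap_top []
scene lid [([314.2, 248.7, 124.4, 69.2], 0.82)]
top stub [([341.7, 213.6, 21.8, 55.9], 0.69)]
top tee [([247.7, 237.2, 24.9, 32.6], 0.76)]
40.9167
```

The same position stopped it again, now with a 30 N trip, so the cap reached its hard stop.

```bash
python3 -c "
from cell import bot
print(bot.close_job())"
```

```text
the job is handed in; nothing more can be done
None
```

Job handed in at about 41 s on the robot clock: latch and lid are open, the stub lies centred in the stand's saddles to about 1 mm, and after that the cap was pressed to its stop (twice, to be sure) and released, though I did not measure its spring-back.

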